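Shift the gated lever of a power transfer unit into its third slot

ROBOT

A 6-joint arm with a two-finger parallel gripper is mounted at the origin on the work surface. World frame = base frame: x ahead of the robot, y to its left, z up, the work surface at z = 0. Lengths are in m, angles in rad, forces in N, time in s.
With the tool pointing down it reaches from about 0.35 to 0.775 m from the base axis. Payload 7.3 kg.
Tool frame: the origin (TCP) lies on the centre line of the jaws, within the pads' length; the fingertips stand 17 mm ahead of it and the grasp point (between the pads) lies 2 mm behind it (robot.tip_extent is the distance from the TCP to the fingertips, in m); z points along the fingers, y is the line along which they close (so a half turn about z gives the same grasp; the last joint's range is limited). The gripper opens to 92 mm and grips with 3 to 60 N. Pads are 19 mm wide; open, the fingers measure 130 mm over their backs; the gripper's body (75 mm by 190 mm) begins 47 mm behind the grasp point.
Start: joints at [1.139, 0.342, 1.524, -0, 1.275, -0.146], TCP at [0.148, 0.504, 0.244] pointing down, gripper open.
Joint ranges: [-2.53, 2.53], [-0.77, 2.02], [0.04, 2.7], [-1, 4.14], [0.28, 2.66], [-3.11, 3.11]. Speed limits (rad/s): [2.57, 2.57, 3.14, 3.14, 3.14, 3.14].

INTERFACE

Orientations are given as [roll, pitch, yaw] about the fixed x, y, z axes, in that order (R = Rz(yaw) Ry(pitch) Rx(roll)).
In Python, from cell import robot gives the robot as it stands.
- The arm moves only by the tool step_arm, never from a script. Its argument "motion" is a list of rows, each a list of 2 entries, a list of its own where there are three numbers: the shift along the tool's x, y, z in units of 60 mm (1.0 is 60 mm), then the turn about the tool's z in rad. In form: [[[x, y, z], spin], ...]. A call has 1 to 10 rows; each row is the pose to reach, as a shift and turn from the pose commanded when the call began, along the tool's axes at that moment; what a row does not reach only later rows make up. A row lasts 1/8 s, in which the tool goes at most 62.5 mm and 10.7 degrees, less where a joint would pass 70% of its speed; a pose out of reach is approached as far as the arm can. A call with a gripper value outside its range is refused whole. "hand" is the closure in counts, from 0 (fully open) to 255 (shut), set as the call begins (left out, the last holds). The fingers move at their own pace and stop on an object; "squeeze" is the grip in N (left out, the last holds). Time passes only in rows, so rows that repeat a pose let the fingers close. It gives the time, the measured TCP pose, the force, the opening and the grip force at its end, in the units of the state.
- robot.observe(): the state, without advancing time (a new reading comes with each control period).
- robot.read_camera(name): name is "scene" or "side" or "wrist"; returns a dict with "pixels" (400x640x3 uint8, red, green, blue), "intrinsics" (3x3 intrinsics, pixels), "k1" (the pictures are not rectified: a ray, as slopes to the right and down, at radius r is drawn at 1 + k1 r^2 times it, then the intrinsics apply), "xyz" and "rotation" of the camera in the world; the wrist camera has in their place "T_tool_cam" (4x4, takes a point from camera to tool coordinates, whose origin is the TCP and whose axes are the flange's). Camera axes: x right, y up, looking along -z (the intrinsics and any distortion apply to the point x, -y, -z); pixel columns grow to the right and rows downward; lengths in m; the calibration is good to about 2 mm. A picture is of the moment at which its call begins: read the wrist's pose just before it. There is no depth.
- robot.hand_in(): hands the job in; it is judged then, once.
The state is a dict: "time": time; "qpos": joint angles; "qvel": joint speeds; "joint_efforts": joint torques, N m; "tool_pos": TCP position; "tool_rot": TCP orientation; "contact_force": force on the tool from outside, world axes, zero at the start; "torque": the same for the moment, N m; "opening": finger opening in m; "grip_force": force on a finger pad.
Only numpy, scipy, OpenCV 4.12 (cv2) and the standard library are available. Lean on these libraries where they do the work, as an engineer would, in place of code of your own. Each camera call takes 0.05 s, during which the arm holds its last target. There are 200 camera calls.

TASK

Switch the rack over to its third feed: with the fingertips, gently push the lever of the power transfer unit out of the back left slot to the cross channel (it may already be there), across to the right, then forward until it is fully home in the third slot, the forward right one with three rivets. Only push the lever, do not grip it, do not run it into the first or fourth slot, leave everything else where it stands, and take the hand away at the end.

Things in the scene. Friction and masses are not known exactly. Their poses are not given: they have to be found in the camera images.
- unit: Power transfer unit: dark steel box fixed to the table, 260 mm (its x) by 300 mm (its y), 112 mm high, an aluminium gate plate (130 x 128 mm, top 130 mm above the table) mid-top. Origin: on the table under the gate's centre. x = forward (away from the robot, turned up to 23 degrees), y = left, z up. The lever pivots on this z axis, 20 mm above the table.
- gate (a point): Centre of the gate, on its plate's top. The gate is an H: two lanes along the unit's x, at y = +24 and -24 mm, joined only by a 28 mm wide cross channel along y through this point. Slots: first = forward left, second = back left, third = forward right, fourth = back right, with 1, 2, 3, 4 rivets at their ends. The metal between the lanes blocks the lever.
- knob (a point): Centre of the lever's upright black cylindrical knob: 36 mm diameter, 50 mm long, on a 14 mm steel stem, 197 mm from the pivot (217 mm above the table when upright, 203 to 217 mm in all; knob top never above 245 mm). It moves about 4 mm per 0.02 rad of lean. The lever stays where it is left; about 3 N at the knob moves it.
- third_slot (a point): Fixed point at the forward end of the third (forward right) slot, on the gate plate's top, 130 mm above the table.
- across (a joint): Sideways lean of the lever in rad: 0 = middle, negative = to the unit's left, positive = to its right. Stops at -0.25 and +0.25; in the left slots it lies between -0.25 and -0.16, in the right slots between 0.16 and 0.25.
- forward (a joint): Fore-and-aft lean of the lever in rad: positive = forward (unit's +x), negative = back. The slots end at +0.26 and -0.26; 0 = middle of the cross channel. The lever can pass across only while this is within about -0.05 to 0.05.
- mug: A white ceramic mug, 80 mm across and 95 mm high with a handle on its side, standing on the table to the left of the unit. Bystander, loose; origin at the centre of its underside.
- torch: A small aluminium torch standing on its end on the table to the right of the unit, 42 mm across at the top, 115 mm high. Bystander, loose; origin at the centre of its underside.
- sled: A steel drive sled, 112 x 72 x 26 mm, lying on the unit's top to the left of the gate (its top is 138 mm above the table). Bystander, loose; origin at the centre of its underside.
- jar: A small grey jar with a black cap, 48 mm across, 60 mm high, on the unit's top to the right of the gate (its top is 172 mm above the table). Bystander, loose; origin at the centre of its underside.
- tape: A roll of black tape, 72 mm across, 24 mm high, lying on the unit's top to the right of the gate. Bystander, loose; origin at the centre of its underside.
- driver: A screwdriver lying crosswise on the table between the robot and the unit. Bystander, loose; origin at its middle.

How it is judged:
On the way:
1. the lever has been brought across, through the cross channel, to the right lane (value of joint across above 0.15 rad and value of joint forward between -0.12 and 0.12 rad), for 0.1 s.
At the end, for the whole second after the job is handed in: The lever rests in the third slot: leaning right (across above 0.14 rad) and forward by more than 0.22 rad of the slot's 0.26 (within about 8 mm of home at the knob), still; no bystander has moved more than 20 mm (value of joint forward above 0.22 rad and value of joint across above 0.14 rad and velocity of joint forward between -0.02 and 0.02 rad/s and not (distance of any of mug, torch, sled, jar, tape, driver from where it was at the start of the episode above 0.02 m)); the robot touches nothing.
It fails at once if the lever went well into the first slot (forward above 0.14 rad in the left lane) (value of joint across below -0.05 rad and value of joint forward above 0.14 rad).
It fails at once if the lever went well into the fourth slot (forward below -0.14 rad in the right lane) (value of joint across above 0.05 rad and value of joint forward below -0.14 rad).
It fails at once if the lever was gripped or forced (more than 35 N between fingers and lever) (contact force between the fingers and forward above 35 N).
It fails at once if a bystander was moved more than 20 mm or lifted (distance of any of mug, torch, sled, jar, tape, driver from where it was at the start of the episode above 0.02 m).
It also fails if it takes over 58 s, if anything falls off the work surface, if the arm or the gripper's body presses on something with over 40 N, if the wrist force passes 120 N, or if a joint passes its speed limit or range.

## Working session

There is one attempt and no reset: what is moved stays moved. The work goes in short steps, Python scripts to look and compute and a tool call to move; the robot and the scene stay as the last step left them, time stands still between calls to the robot, and variables do not carry over. Pictures are saved under pics/ and viewed, at most 10 in all, crops included, and the job is handed in when it is done.

Besides the shell and the picture viewer there is one more tool, called after "Call:" as a command line: name --argument value ..., lists and objects as JSON in quotes. step_arm: Moves the arm, as the interface text tells. Its arguments: {"type":"object","properties":{"motion":{"type":"array"},"hand":{"type":"number"},"squeeze":{"type":"number"}},"required":["motion"]}

```bash
ls; mkdir -p pics; cat > h.py <<'E'
import numpy as np, cv2
from cell import robot
from scipy.spatial.transform import Rotation as R
def ray(c,u,v):
    K=np.array(c["intrinsics"]);k=c["k1"]
    d=np.array([(u-K[0,2])/K[0,0],(v-K[1,2])/K[1,1]]);s=d.copy()
    for _ in range(30): s=d/(1+k*(s@s))
    r=np.array(c["rotation"])@np.array([s[0],-s[1],-1.]); return np.array(c["xyz"]),r
def plane(c,u,v,z):
    o,r=ray(c,u,v); return o+r*(z-o[2])/r[2]
def tri(c1,p1,c2,p2):
    o1,a=ray(c1,*p1);o2,b=ray(c2,*p2)
    t=np.linalg.lstsq(np.c_[a,-b],o2-o1,rcond=None)[0]
    x,y=o1+a*t[0],o2+b*t[1]; return (x+y)/2,np.linalg.norm(x-y)
def snap(name,f):
    c=robot.read_camera(name); cv2.imwrite("pics/"+f,cv2.cvtColor(c["pixels"],cv2.COLOR_RGB2BGR)); 
    import pickle; pickle.dump(c,open("pics/"+f+".pkl","wb")); return c
E
python3 - <<'E'
from h import *
for n in ("scene","side"):
    c=snap(n,n+"0.png"); print(n,c["xyz"],np.array(c["rotation"]).round(3).tolist(),c["k1"])
s=robot.observe();print(s)
E
```

```text
pics
scene [1.06379098 0.09950158 0.82458732] [0.639, 0.015, 1.649] -0.08050652989209643
side [-0.01709919  0.02274115  0.80311151] [0.728, 0.016, -1.571] -0.04081605856658951
{'time': 0.1, 'qpos': array([ 1.13901846e+00,  3.42644099e-01,  1.52487913e+00, -2.38994262e-05,
        1.27540182e+00, -1.46023350e-01]), 'qvel': array([-0.00211456, -0.00050837, -0.00211016,  0.00152195,  0.00133328,
        0.00137111]), 'joint_efforts': array([ 2.12741172e-03, -4.32007670e+01, -2.44693440e+01,  7.21182232e-02,
        5.26067102e-02, -1.01691769e-04]), 'tool_pos': array([0.1478483 , 0.50341538, 0.24313387]), 'tool_rot': array([-3.14027111e+00, -1.71258321e-04,  2.85584500e+00]), 'contact_force': array([ 0.37831758, -0.17191659, -0.05835096]), 'torque': array([-0.03436474,  0.00877802, -0.05737859]), 'grip_force': 0.0, 'opening': 0.09144701555063711}
```

View pics/scene0.png

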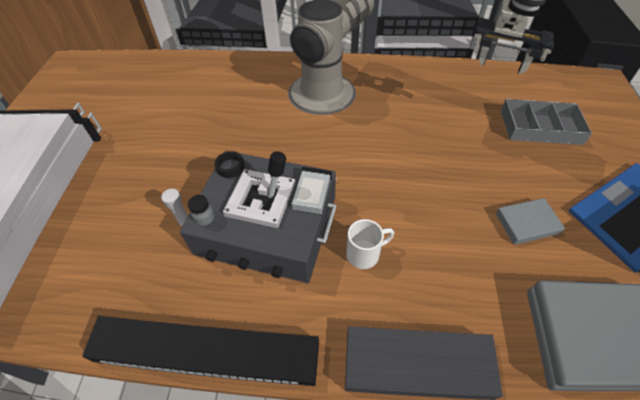

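View pics/side0.png

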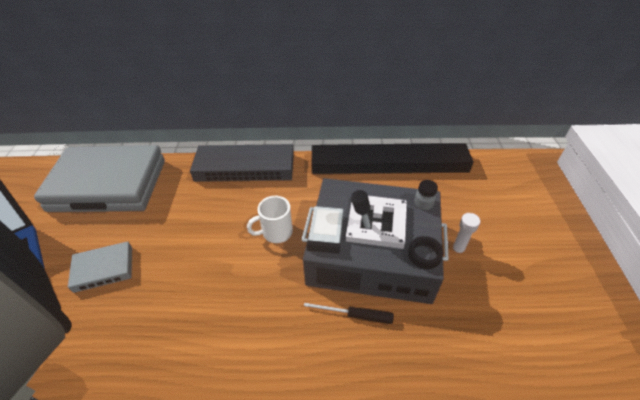

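The scene view shows the unit with its plate at about (260,196) and the knob near (277,163). In the side view the plate is at about (378,221) and the knob near (361,203). I'll zoom in on both.

```bash
python3 - <<'E'
import cv2
a=cv2.imread("pics/scene0.png")[145:235,210:300];b=cv2.imread("pics/side0.png")[180:270,330:420]
f=lambda i:cv2.resize(i,(400,400),interpolation=cv2.INTER_CUBIC)
cv2.imwrite("pics/crop0.png",cv2.hconcat([f(a),f(b)]))
E
```

```text
(no output)
```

View pics/crop0.png

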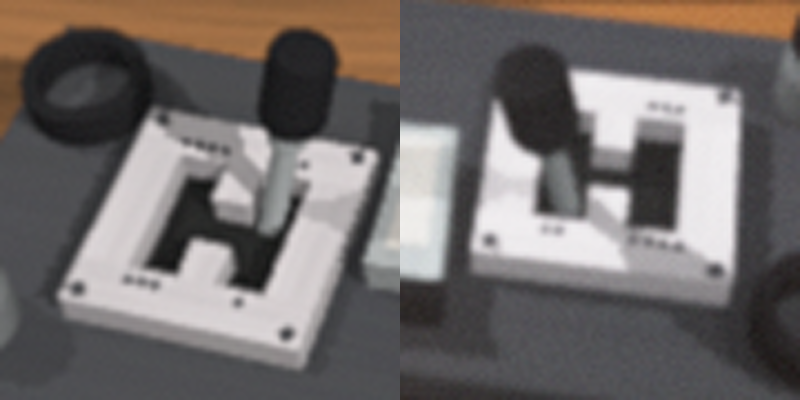

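The zoom shows the H gate with the lever in the left lane. In the left (scene) crop the four screws are at (162,118), (357,157), (288,333) and (77,288), and the knob runs from (302,45) to (294,125). In the right (side) crop the knob runs from (530,62) to (548,135).

```bash
cat >> h.py <<'E'
import pickle
def unit_from(P): pass
E
python3 - <<'E'
from h import *
A=pickle.load(open("pics/scene0.png.pkl","rb"));B=pickle.load(open("pics/side0.png.pkl","rb"))
k=90/400
sa=lambda p:(210-.5+p[0]*k,145-.5+p[1]*k); sb=lambda p:(330-.5+(p[0]-400)*k,180-.5+p[1]*k)
P=[plane(A,*sa(p),.13) for p in [(162,118),(357,157),(288,333),(77,288)]] # BR BL FL FR
for p in P: print(p.round(4))
c=np.mean(P,0); ax=(P[2]-P[1]+P[3]-P[0]); ay=(P[1]-P[0]+P[2]-P[3])
print("centre A",c.round(4), np.degrees(np.arctan2(ax[1],ax[0])),np.degrees(np.arctan2(-ay[0],ay[1])),np.linalg.norm(ax)/2,np.linalg.norm(ay)/2)
Q=[plane(B,*sb(p),.13) for p in [(485,240+0),(727,97),(714,270)]] # BL FR BR
for p in Q: print(p.round(4))
c2=(Q[0]+Q[1])/2;v=Q[1]-Q[2];print("centre B",c2.round(4),np.degrees(np.arctan2(v[1],v[0])))
cc=(c+c2)/2
for n,pa,pb in [("top",(300,48),(528,65)),("bot",(294,122),(549,132)),("mid",(298,86),(538,98))]:
    x,e=tri(A,sa(pa),B,sb(pb));print(n,x.round(4),e.round(4))
    y=np.radians(np.degrees(np.arctan2(ax[1],ax[0])));d=x-cc
    print("  unit",np.cos(y)*d[0]+np.sin(y)*d[1],-np.sin(y)*d[0]+np.cos(y)*d[1])
# jar, tape, sled rough
for n,pa,z in [("jar top",(199,204),.172),("tape",(230,163),.136),("sled",(311,189),.138),("torch",(170,195),.115),("mug",(366,234),.095)]:
    x=plane(A,*pa,z);d=x-cc;print(n,x.round(3),"unit",(np.cos(y)*d[0]+np.sin(y)*d[1]).round(3),(-np.sin(y)*d[0]+np.cos(y)*d[1]).round(3))
E
```

```text
Traceback (most recent call last):
  File "h.py", line 10, in plane
    o,r=ray(c,u,v); return o+r*(z-o[2])/r[2]
                                        ~^^^
IndexError: invalid index to scalar variable.
```

```bash
sed -i 's/r=np.array(c\["rotation"\])@np.array(\[s\[0\],-s\[1\],-1.\])/r=R.from_euler("xyz",c["rotation"]).apply([s[0],-s[1],-1.])/; /^def unit_from/d' h.py
python3 - <<'E'
from h import *
A=pickle.load(open("pics/scene0.png.pkl","rb"));B=pickle.load(open("pics/side0.png.pkl","rb"))
k=90/400
sa=lambda p:(210-.5+p[0]*k,145-.5+p[1]*k); sb=lambda p:(330-.5+(p[0]-400)*k,180-.5+p[1]*k)
P=[plane(A,*sa(p),.13) for p in [(162,118),(357,157),(288,333),(77,288)]] # BR BL FL FR
for p in P: print(p.round(4))
c=np.mean(P,0); ax=(P[2]-P[1]+P[3]-P[0]); ay=(P[1]-P[0]+P[2]-P[3])
print("centre A",c.round(4), np.degrees(np.arctan2(ax[1],ax[0])),np.degrees(np.arctan2(-ay[0],ay[1])),np.linalg.norm(ax)/2,np.linalg.norm(ay)/2)
Q=[plane(B,*sb(p),.13) for p in [(490,240+0),(727,97),(714,270)]] # BL FR BR
for p in Q: print(p.round(4))
c2=(Q[0]+Q[1])/2;v=Q[1]-Q[2];print("centre B",c2.round(4),np.degrees(np.arctan2(v[1],v[0])))
cc=(c+c2)/2
y=np.arctan2(ax[1],ax[0])
for n,pa,pb in [("top",(300,48),(528,65)),("bot",(294,122),(549,132)),("mid",(298,86),(538,98))]:
    x,e=tri(A,sa(pa),B,sb(pb));print(n,x.round(4),e.round(4))
    d=x-cc
    print("  unit",np.cos(y)*d[0]+np.sin(y)*d[1],-np.sin(y)*d[0]+np.cos(y)*d[1])
for n,pa,z in [("jar top",(199,204),.172),("tape",(230,163),.136),("sled",(311,189),.138),("torch",(170,195),.115),("mug",(366,234),.095)]:
    x=plane(A,*pa,z);d=x-cc;print(n,x.round(3),"unit",(np.cos(y)*d[0]+np.sin(y)*d[1]).round(3),(-np.sin(y)*d[0]+np.cos(y)*d[1]).round(3))
E
```

```text
[ 0.4801 -0.1429  0.13  ]
[ 0.5006 -0.0326  0.13  ]
[ 0.6147 -0.0522  0.13  ]
[ 0.5952 -0.1638  0.13  ]
centre A [ 0.5477 -0.0979  0.13  ] -10.034715540043964 -10.21913898204609 0.11632790447426447 0.11279068750802536
[ 0.5043 -0.0327  0.13  ]
[ 0.5993 -0.1646  0.13  ]
[ 0.4842 -0.1416  0.13  ]
centre B [ 0.5518 -0.0986  0.13  ] -11.28369500656906
top [ 0.5226 -0.0473  0.2371] 0.0016
  unit -0.03558903469220521 0.0454251514015757
bot [ 0.5257 -0.0581  0.1863] 0.0035
  unit -0.030665806232825683 0.03533472826955358
mid [ 0.5246 -0.0522  0.2121] 0.0013
  unit -0.03280341658473469 0.04094480253997826
jar top [ 0.614 -0.212  0.172] unit 0.083 -0.101
tape [ 0.462 -0.186  0.136] unit -0.071 -0.101
sled [0.531 0.021 0.138] unit -0.039 0.114
torch [ 0.553 -0.317  0.115] unit 0.042 -0.215
mug [0.617 0.151 0.095] unit 0.022 0.258
```

Taking the estimates together, the unit is at (0.550, -0.098) with yaw about -10.5°. The knob is at about (-33, +41) mm in the unit frame, so it sits in the second slot. I'll close the hand and approach at safe height to a point behind the knob.

Call:
step_arm --motion '[[[-5.2,-2.9,-0.6],0],[[-5.2,-2.9,-0.6],0],[[-5.2,-2.9,-0.6],0],[[-5.2,-2.9,-0.6],0],[[-5.2,-2.9,-0.6],0],[[-5.2,-2.9,-0.6],-0.1],[[-7.7,-7.2,-0.6],-0.1],[[-7.7,-7.2,-0.6],-0.1],[[-7.7,-7.2,-0.6],-0.1],[[-7.7,-7.2,-0.6],-0.1]]' --hand 255 --squeeze 5

```text
time: 1.35
tool_pos: [0.4579, 0.0041, 0.2796]
tool_rot: [3.141, -0.0, 2.956]
contact_force: [1.1, 0.5, -0.6]
opening: 0.0009
grip_force: 0.0
```

Call:
step_arm --motion '[[[-0.2,-0.6,0],0],[[-0.2,-0.6,0],0],[[-0.2,-0.6,0],0]]'

```text
time: 1.72
tool_pos: [0.4628, -0.031, 0.2794]
tool_rot: [3.141, -0.001, 2.956]
contact_force: [0.7, -0.1, -0.5]
opening: 0.0005
grip_force: 0.0
```

```bash
cat >> h.py <<'E'
C=np.array([.5497,-.0983]);Y=np.radians(-10.5);U=np.array([np.cos(Y),np.sin(Y)]);V=np.array([-U[1],U[0]])
def unit():
    s=robot.observe();d=s["tool_pos"][:2]-C;f=s["contact_force"]
    print("t",round(s["time"],2),"unit mm",(1e3*d@U).round(1),(1e3*d@V).round(1),"z",s["tool_pos"][2].round(4),"F",(f[:2]@U).round(1),(f[:2]@V).round(1),f[2].round(1),"yaw",s["tool_rot"][2])
def crop(f):
    A=snap("scene",f+"a.png");B=snap("side",f+"b.png")
    g=lambda i:cv2.resize(i,(400,400),interpolation=cv2.INTER_CUBIC)
    a=A["pixels"][145-30:235,210-15:300+15];b=B["pixels"][165:285,315:435]
    cv2.imwrite("pics/"+f+".png",cv2.cvtColor(cv2.hconcat([g(a),g(b)]),cv2.COLOR_RGB2BGR))
E
python3 -c "
from h import *
unit()"
```

```text
t 1.73 unit mm -97.7 50.3 z 0.2794 F 0.7 -0.0 -0.5 yaw 2.955538199277957
```

Call:
step_arm --motion '[[[0,-0.15,0.4],0],[[0,-0.15,0.8],0],[[0,-0.15,1.1],0],[[0,-0.15,1.1],0]]'

```text
time: 2.22
tool_pos: [0.4605, -0.0389, 0.2128]
tool_rot: [3.141, -0.003, 2.958]
contact_force: [-0.3, 0.7, 0.6]
opening: 0.0004
grip_force: 0.0
```

```bash
python3 -c "
from h import *
unit();crop('c1')"
```

```text
t 2.23 unit mm -98.5 42.2 z 0.2128 F -0.4 0.6 0.6 yaw 2.9578274894829515
```

View pics/c1.png

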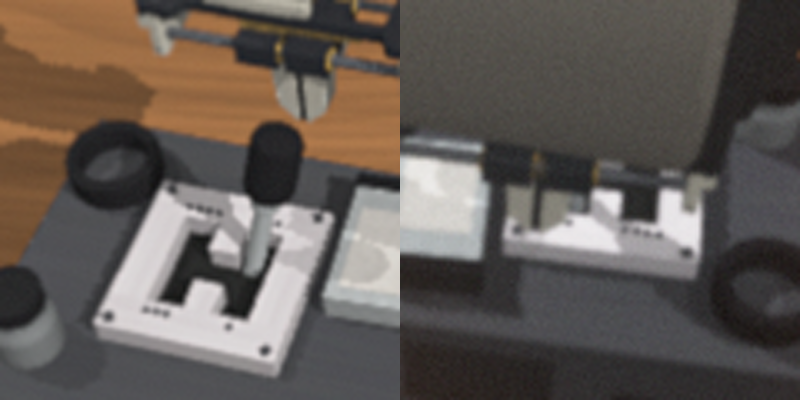

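The fingertips hang behind and level with the knob: in the left crop the fingers are at (303,90) and the knob at (273,160). Next I push forward, stopping short of the middle.

Call:
step_arm --motion '[[[-0.3,0,0],0],[[-0.5,0,0],0],[[-0.6,0,0],0],[[-0.7,0,0],0],[[-0.8,0,0],0],[[-0.9,0,0],0],[[-1.0,0,0],0],[[-1.05,0,0],0],[[-1.1,0,0],0],[[-1.1,0,0],0]]'

```text
time: 3.58
tool_pos: [0.5264, -0.0527, 0.2136]
tool_rot: [3.142, 0.0, 2.956]
contact_force: [-2.7, 1.5, 1.6]
opening: 0.0002
grip_force: 1.3
```

```bash
python3 -c "
from h import *
unit();crop('c2')"
```

```text
t 3.58 unit mm -31.2 40.6 z 0.2136 F -3.0 1.0 1.6 yaw 2.955750497050733
```

View pics/c2.png

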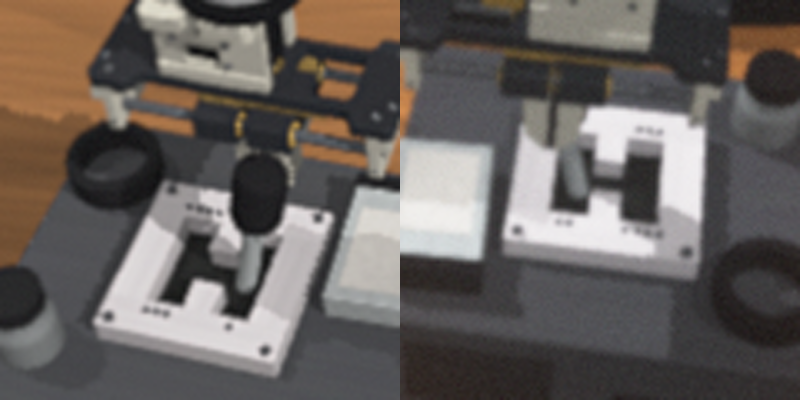

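The knob now shows at crop (259,197) with the fingers behind it at (265,165), so contact is made.

```bash
cat >> h.py <<'E'
def kn(f,u,v,z):
    A=pickle.load(open(f"pics/{f}a.png.pkl","rb"));x=plane(A,195-.5+u*.3,115-.5+v*.3,z);d=x[:2]-C;return (1e3*d@U).round(1),(1e3*d@V).round(1)
E
python3 -c "
from h import *
for f,u,v in (('c1',273,162),('c2',259,195)):
  print(kn(f,u,v,.2135))
print(kn('c1',273,133,.238),kn('c2',259,168,.24))
print('gate', kn('c2',217,264,.13), [kn('c2',*p,.13) for p in ((172,189),(318,218),(265,350),(109,316))])"
```

```text
(np.float64(-34.0), np.float64(40.9))
(np.float64(-5.2), np.float64(41.5))
(np.float64(-37.3), np.float64(42.6)) (np.float64(-5.4), np.float64(44.8))
gate (np.float64(-3.4), np.float64(0.4)) [(np.float64(-59.9), np.float64(-56.0)), (np.float64(-60.0), np.float64(55.9)), (np.float64(55.9), np.float64(56.6)), (np.float64(56.4), np.float64(-55.3))]
```

Call:
step_arm --motion '[[[-0.04,0,0],0],[[-0.04,0,0],0],[[0.4,0,0],0],[[0.75,0,0],0],[[0.75,0,0],0],[[0.75,0.5,0],0],[[0.75,1.1,0],0],[[0.75,1.1,0],0],[[0.2,1.1,0],0],[[-0.45,1.1,0],0]]'

```text
time: 4.92
tool_pos: [0.5665, 0.0064, 0.214]
tool_rot: [-3.141, 0.001, 2.956]
contact_force: [1.6, -0.2, 0.4]
opening: 0.0004
grip_force: 0.0
```

```bash
python3 -c "
from h import *
unit();crop('c3')"
```

```text
t 4.92 unit mm -2.5 106.0 z 0.214 F 1.6 0.1 0.4 yaw 2.955884238612894
```

View pics/c3.png

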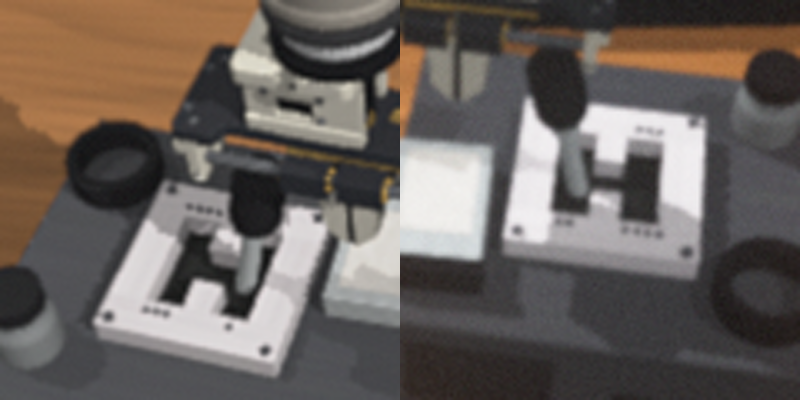

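The fingers are now left of the knob: the right crop shows them at (460,75), the knob at (555,85), and the stem level with the cross channel. I'll start the push to the right and check the force.

Call:
step_arm --motion '[[[0,-0.2,0],0],[[0,-0.35,0],0],[[0,-0.45,0],0],[[0,-0.55,0],0],[[0,-0.65,0],0],[[0,-0.75,0],0],[[0,-0.85,0],0]]'

```text
time: 5.9
tool_pos: [0.5555, -0.0431, 0.2137]
tool_rot: [3.141, 0.0, 2.956]
contact_force: [0.1, 4.2, 2.6]
opening: 0.0005
grip_force: 1.8
```

```bash
python3 -c "
from h import *
unit()"
```

```text
t 5.9 unit mm -4.3 55.3 z 0.2137 F -0.7 4.2 2.6 yaw 2.9559582169394143
```

Call:
step_arm --motion '[[[0,-0.1,0],0],[[0,-0.2,0],0],[[0,-0.3,0],0],[[0,-0.4,0],0],[[0,-0.5,0],0],[[0,-0.6,0],0],[[0,-0.7,0],0],[[0,-0.8,0],0],[[0,-0.85,0],0],[[0,-0.85,0],0]]'

```text
time: 7.15
tool_pos: [0.546, -0.0932, 0.2134]
tool_rot: [3.142, -0.001, 2.955]
contact_force: [0.6, 1.9, 0.1]
opening: 0.0005
grip_force: 1.1
```

```bash
python3 -c "
from h import *
unit();crop('c4')"
```

```text
t 7.15 unit mm -4.6 4.4 z 0.2134 F 0.3 2.0 0.1 yaw 2.9554377052641017
```

View pics/c4.png

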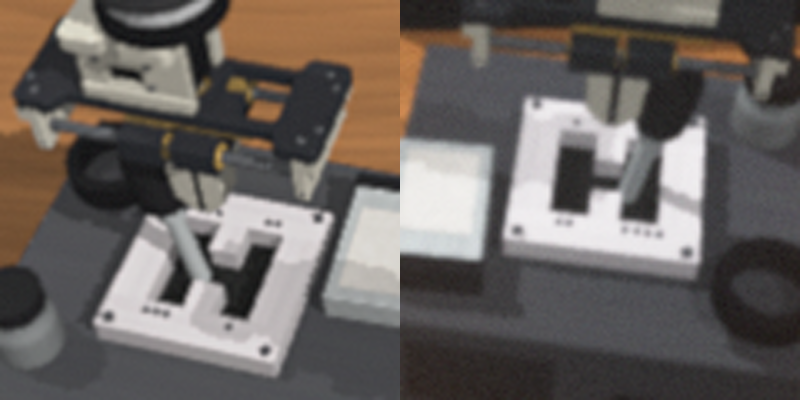

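The knob is now on the right (left crop (150,183), right crop (670,105)), with its stem in the right lane.

```bash
python3 -c "
from h import *
print(kn('c4',150,185,.2135))"
```

```text
(np.float64(4.0), np.float64(-29.8))
```

Call:
step_arm --motion '[[[0,-0.04,0],0],[[0,-0.08,0],0],[[0,-0.08,0],0]]'

```text
time: 7.62
tool_pos: [0.5452, -0.0978, 0.2136]
tool_rot: [3.141, -0.0, 2.956]
contact_force: [1.5, 1.8, -1.1]
opening: 0.0004
grip_force: 1.2
```

```bash
python3 -c "
from h import *
unit()"
```

```text
t 7.62 unit mm -4.6 -0.3 z 0.2136 F 1.1 2.0 -1.1 yaw 2.9555794640752877
```

Call:
step_arm --motion '[[[0,-0.04,0],0],[[0,-0.08,0],0],[[0,-0.08,0],0],[[0,0.4,0],0],[[0,0.4,0],0],[[0.6,0.4,0],0],[[1.1,0.4,0],0],[[1.1,0.4,0],0],[[1.1,-0.4,0],0],[[1.1,-0.65,0],0]]'

```text
time: 8.88
tool_pos: [0.4737, -0.1264, 0.214]
tool_rot: [-3.14, 0.001, 2.954]
contact_force: [0.7, 0.1, -0.3]
opening: 0.0005
grip_force: 0.0
```

```bash
python3 -c "
from h import *
unit();crop('c5')"
```

```text
t 8.88 unit mm -69.6 -41.5 z 0.214 F 0.6 0.3 -0.3 yaw 2.9540021963536396
```

View pics/c5.png

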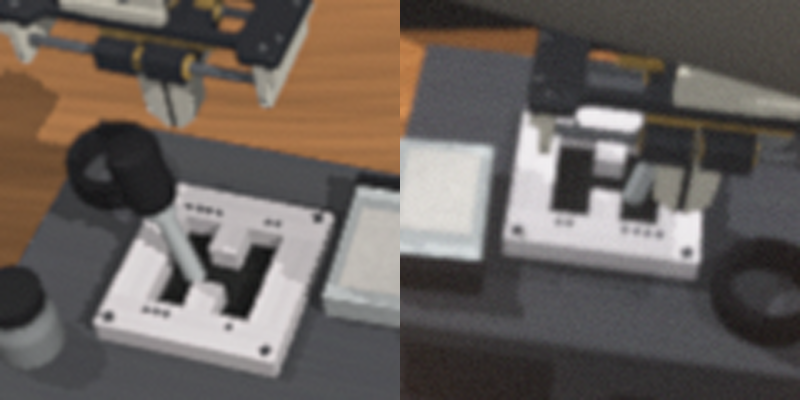

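The knob is at left crop (140,169) with the fingers behind it at (172,95), and the stem is in the right lane. Next I push forward.

Call:
step_arm --motion '[[[-0.3,0,0],0],[[-0.5,0,0],0],[[-0.6,0,0],0],[[-0.7,0,0],0],[[-0.75,0,0],0],[[-0.8,0,0],0],[[-0.85,0,0],0],[[-0.9,0,0],0]]'

```text
time: 9.98
tool_pos: [0.5263, -0.1338, 0.2138]
tool_rot: [3.141, 0.0, 2.956]
contact_force: [-4.2, 1.5, 2.8]
opening: 0.0005
grip_force: 1.8
```

```bash
python3 -c "
from h import *
unit();print(kn('c5',140,169,.2125))"
```

```text
t 9.97 unit mm -16.5 -39.2 z 0.2138 F -4.4 0.7 2.8 yaw 2.955717554586812
(np.float64(-8.0), np.float64(-42.1))
```

Call:
step_arm --motion '[[[-0.06,0,0],0],[[-0.12,0,0],0],[[-0.18,0,0],0],[[-0.24,0,0],0],[[-0.3,0,0],0],[[-0.36,0,0],0],[[-0.4,0,0],0],[[-0.4,0,0],0]]'

```text
time: 10.98
tool_pos: [0.5499, -0.1381, 0.2134]
tool_rot: [3.141, -0.0, 2.956]
contact_force: [-2.5, 0.9, -0.6]
opening: 0.0008
grip_force: 1.3
```

```bash
python3 -c "
from h import *
unit();crop('c6')"
```

```text
t 10.97 unit mm 7.4 -39.1 z 0.2134 F -2.6 0.4 -0.6 yaw 2.955855471799954
```

View pics/c6.png

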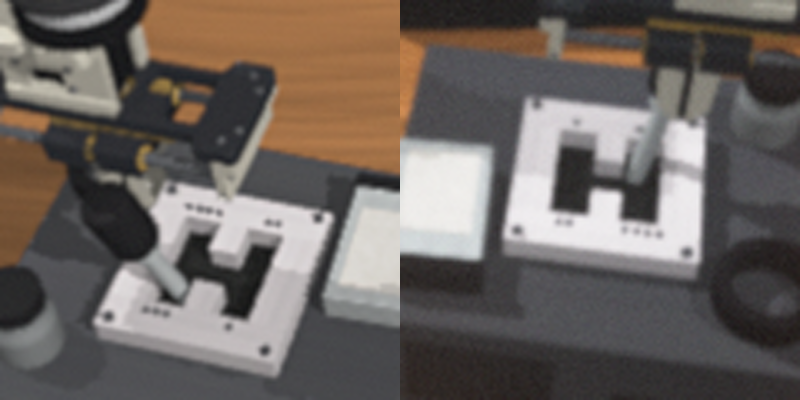

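The lever is in the third slot: the stem is at left crop (170,280), close to the end with three rivets. I'll creep on in small steps.

Call:
step_arm --motion '[[[-0.03,0,0],0],[[-0.06,0,0],0],[[-0.09,0,0],0],[[-0.12,0,0],0],[[-0.12,0,0],0]]'

```text
time: 11.7
tool_pos: [0.5571, -0.1396, 0.2137]
tool_rot: [-3.142, 0.0, 2.956]
contact_force: [-2.7, 0.9, 0.1]
opening: 0.0005
grip_force: 1.2
```

```bash
python3 -c "
from h import *
unit()"
```

```text
t 11.7 unit mm 14.8 -39.3 z 0.2137 F -2.8 0.4 0.1 yaw 2.9557746079952736
```

Still only 2.8 N, so the end isn't reached yet. I'll continue in 1 mm steps.

Call:
step_arm --motion '[[[-0.02,0,0],0],[[-0.04,0,0],0],[[-0.04,0,0],0]]'

```text
time: 12.08
tool_pos: [0.5594, -0.1401, 0.2137]
tool_rot: [3.142, 0.0, 2.956]
contact_force: [-3.5, 0.8, -0.6]
opening: 0.0005
grip_force: 1.2
```

Call:
step_arm --motion '[[[-0.02,0,0],0],[[-0.03,0,0],0],[[-0.03,0,0],0]]'

```text
time: 12.45
tool_pos: [0.5611, -0.1404, 0.2137]
tool_rot: [3.142, 0.0, 2.956]
contact_force: [-1.8, 1.0, -1.3]
opening: 0.0003
grip_force: 1.2
```

Call:
step_arm --motion '[[[-0.02,0,0],0],[[-0.02,0,0],0]]'

```text
time: 12.7
tool_pos: [0.5623, -0.1406, 0.2137]
tool_rot: [3.142, 0.0, 2.956]
contact_force: [-2.8, 1.5, -1.2]
opening: 0.0
grip_force: 1.2
```

Call:
step_arm --motion '[[[-0.02,0,0],0],[[-0.02,0,0],0]]'

```text
time: 12.95
tool_pos: [0.5635, -0.1408, 0.2137]
tool_rot: [3.142, 0.0, 2.956]
contact_force: [-2.3, 1.7, -1.6]
opening: 0.0006
grip_force: 1.2
```

```bash
python3 -c "
from h import *
unit();crop('c7')"
```

```text
t 12.95 unit mm 21.3 -39.3 z 0.2137 F -2.5 1.2 -1.6 yaw 2.955752926453052
```

View pics/c7.png

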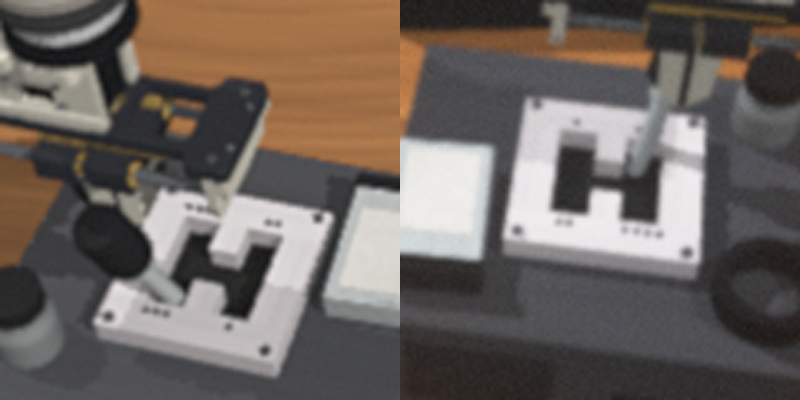

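The knob is at left crop (113,241) and the stem is nearly at the slot's forward end.

```bash
python3 -c "
from h import *
print(kn('c7',113,241,.206),kn('c6',118,217,.208))"
```

```text
(np.float64(47.5), np.float64(-38.6)) (np.float64(30.0), np.float64(-42.3))
```

Call:
step_arm --motion '[[[-0.02,0,0],0],[[-0.02,0,0],0]]'

```text
time: 13.3
tool_pos: [0.5646, -0.141, 0.2137]
tool_rot: [3.142, 0.0, 2.956]
contact_force: [-3.2, -0.5, -0.4]
opening: 0.0004
grip_force: 1.3
```

Call:
step_arm --motion '[[[-0.02,0,0],0],[[-0.02,0,0],0]]'

```text
time: 13.55
tool_pos: [0.5657, -0.1412, 0.2136]
tool_rot: [3.141, -0.0, 2.956]
contact_force: [-3.3, 1.2, -1.8]
opening: 0.0006
grip_force: 1.6
```

Call:
step_arm --motion '[[[-0.02,0,0],0],[[-0.02,0,0],0]]'

```text
time: 13.8
tool_pos: [0.5668, -0.1414, 0.2135]
tool_rot: [3.141, -0.001, 2.956]
contact_force: [-4.0, 0.9, -1.2]
opening: 0.0003
grip_force: 1.9
```

Call:
step_arm --motion '[[[-0.02,0,0],0],[[-0.02,0,0],0]]'

```text
time: 14.05
tool_pos: [0.5679, -0.1416, 0.2135]
tool_rot: [3.141, -0.001, 2.956]
contact_force: [-5.1, 1.6, -0.8]
opening: 0.0002
grip_force: 2.3
```

The force is climbing steadily (2.5 to 5.1 N), so the lever has met the end stop. I'll back off and lift clear.

Call:
step_arm --motion '[[[0.2,0,0],0],[[0.6,0,0],0],[[1.0,0,0],0],[[1.3,0,-0.3],0],[[1.6,0,-1.0],0],[[2.4,0.4,-1.5],0],[[2.4,1.5,-1.5],0],[[2.4,3.0,-1.5],0],[[2.4,4.0,-1.5],0],[[2.4,4.0,-1.5],0]]'

```text
time: 15.3
tool_pos: [0.4715, 0.1237, 0.3046]
tool_rot: [3.14, 0.004, 2.959]
contact_force: [-0.4, -1.4, 0.5]
opening: 0.0003
grip_force: 0.0
```

```bash
python3 - <<'E'
from h import *
unit();crop('c8')
def blobs(f,x0=60,x1=None):
    A=pickle.load(open(f"pics/{f}.pkl","rb"));g=A["pixels"].max(2)
    m=((g<42)*255).astype(np.uint8);n,l,s,c=cv2.connectedComponentsWithStats(m)
    for i in range(1,n):
        if s[i][4]>60 and 150<c[i][0]<480 and 140<c[i][1]<300: print(f,s[i],c[i].round(1))
blobs('scene0.png');blobs('c8a.png');blobs('side0.png');blobs('c8b.png')
E
```

```text
t 15.3 unit mm -117.4 204.1 z 0.3046 F -0.1 -1.5 0.5 yaw 2.9585092246942213
scene0.png [216 153  29  25 422] [229.8 164.8]
scene0.png [268 153  17  23 317] [276.4 164. ]
scene0.png [302 168  29   7  65] [316.7 170.4]
scene0.png [244 186  30  24 212] [258.  198.2]
scene0.png [189 196  19  17 196] [198.7 203.8]
scene0.png [206 250  11  11  84] [210.9 255. ]
scene0.png [238 258  11  11  84] [243.1 262.9]
scene0.png [272 266  10  11  86] [276.4 270.9]
c8a.png [216 153  28  46 628] [229.3 174.5]
c8a.png [247 186  11  16  65] [252.  192.1]
c8a.png [254 189  23  21 143] [267.7 198.7]
c8a.png [190 196  18  17 111] [200.4 205.3]
c8a.png [206 250  11  11  74] [210.9 255.1]
c8a.png [238 258  11  11  77] [243.1 263. ]
c8a.png [272 266  10  11  81] [276.2 270.8]
side0.png [ 313  144  159   29 3524] [388.3 158.6]
side0.png [408 239  32  30 355] [422.6 254.7]
side0.png [378 284  14   7  70] [384.6 287. ]
side0.png [396 286  15   8  76] [403.  289.7]
side0.png [414 289  15   7  77] [420.9 292.1]
c8b.png [420 181  15  15 111] [426.5 189.3]
c8b.png [363 210   9  17  68] [366.5 217.8]
c8b.png [309 222  37  31 223] [333.1 242.9]
c8b.png [408 238  32  31 403] [423.8 254.2]
c8b.png [317 268  45  22 451] [340.8 277.8]
c8b.png [378 283  15   9  88] [384.4 287. ]
c8b.png [396 286  15   8  90] [402.6 289.6]
c8b.png [414 289  15   8  87] [420.8 292.2]
```

```bash
python3 - <<'E'
from h import *
g=lambda f:pickle.load(open(f"pics/{f}.pkl","rb"))
def knob(f):
    A=g(f);m=(A["pixels"].max(2)<42)&~(g('scene0.png')["pixels"].max(2)<42)
    n,l,s,c=cv2.connectedComponentsWithStats((m*255).astype(np.uint8))
    for i in range(1,n):
        if s[i][4]>100 and 210<c[i][0]<250 and 155<c[i][1]<215:
            d=plane(A,*c[i],.206)[:2]-C;print(f,s[i],c[i].round(1),(1e3*d@U).round(1),(1e3*d@V).round(1))
knob('c8a.png');knob('c7a.png');knob('c5a.png')
robot.observe()
E
```

```text
c8a.png [217 177  23  22 241] [229.1 189.9] 54.9 -33.8
c7a.png [218 177  22  21 308] [228.4 187.2] 48.6 -38.0
```

The lever measures home: the knob is about 50 mm or more forward, and the stop force was felt. The bystander blobs are unchanged.

```bash
python3 -c "
from h import *
print(robot.hand_in())"
```

```text
the job is handed in; nothing more can be done
None
```

The lever was pushed through the cross channel and forward to its stop in the third slot, the hand is clear, and the job is handed in (no verdict came back); the tape and jar had not shifted in the final images, and I did not re-check the other bystanders.

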